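Move the drive module to the empty dock with its ejector levers

TASK

Swing both orange ejector levers of the dock that holds the black drive module outward until the module is pried up, then lift it out and set it into the slot of the other, empty dock, letting go of it there while that dock's levers are still open. Then swing that dock's two levers fully inward so that they pull the module fully home, and leave it locked there. Do not knock the nail tin, the sanding block or the wood offcut on the bench out of place.

Things in the scene. Friction and masses are not known exactly. Their poses are not given: they have to be found in the camera images.
- module: Black plug-in drive module, about 0.25 kg: body 20 (x) x 70 (y) x 44 (z) mm, aluminium grip rib 14 (x) x 52 (y) mm on top, z = 42 to 74 mm (grip across its 14 mm, at z about 65). At each end a steel pin, 6 mm thick, 22 mm long along x, at y = +-46, z = 30 mm, for the levers. Origin: centre of underside, z out of the slot. Starts locked in dock_a; fits either way round.
- dock_a: Base plate of the dock that holds the module at the start (blue deck), 135 x 170 mm, screwed to the bench, left or right of the other dock. Origin: on the bench. On both docks a flared collar, 48 mm long in y, stands to 27 mm above the deck on both long sides of the slot. In the slot a sprung contact meets the module 4 mm before home and pushes it out with 9 N rising to 12 N.
- dock_b: Base plate of the empty dock (green deck); the same in every dimension.
- dock_a_slot: Slot of dock_a. Origin: centre of its mouth on the sloping deck, 55 mm above the bench; x up the slope, y along the slot to the left, z the deck's normal, leaning 30 deg from vertical towards the robot: the module goes in and out along z. Mouth 22.4 (x) x 74 (y) mm. Module origin is at x = y = 0 and z = -20 mm when home (levers hold it near -19), about z = -7 on fully open levers.
- dock_b_slot: Slot of dock_b, with the same dimensions, axes and lean as that of dock_a.
- dock_a_lever_left (a joint): Orange lever at the +y end of dock_a: 0 = fully inward (locked), 0.85 rad = fully outward (open), hard stops at both; starts at 0. Its foot under the module's pin lifts the module when swung outward, its nose over the pin pulls it down when swung inward; at 0.78 rad or more the pin passes freely. It stays where left (3 N at the knob moves it, up to 12 N while seating).
- dock_a_lever_right (a joint): The same for the -y lever of dock_a; starts at 0.
- dock_b_lever_left (a joint): The same for the +y lever of dock_b; starts open, 0.78 to 0.85 rad.
- dock_b_lever_right (a joint): The same for the -y lever of dock_b; starts open, 0.78 to 0.85 rad.
- dock_a_lever_left_knob (a point): Centre of that lever's cross knob, 14 mm thick, 26 mm long along slot x (can be pinched over its ends). In the slot frame the hinge runs along x through y = +-58, z = 10 mm (+ left, - right lever); knob at y = +-(58 + 64 sin a), z = 10 + 64 cos a mm, a = 0.209 + joint value. Same for all four levers.
- dock_a_lever_right_knob (a point): Centre of the cross knob of dock_a's -y lever.
- dock_b_lever_left_knob (a point): Centre of the cross knob of dock_b's +y lever.
- dock_b_lever_right_knob (a point): Centre of the cross knob of dock_b's -y lever.
- nail_tin: Open tin of nails, 71 mm across, 46 mm high, standing loose on the bench near the docks; leave it alone. Origin: centre of its underside.
- sanding_block: Sanding block, 66 x 112 x 34 mm, loose on the bench; leave it alone. Origin: centre of its underside.
- offcut: Wood offcut, 34 x 110 x 34 mm, loose on the bench; leave it alone. Origin: centre of its underside.
Things that resemble listed ones, but are neither listed nor needed, are in the scene too. Of the things like the module, leave any that is red; of the rest the larger one is meant.

How it is judged:
By the outcome, as a careful person would: the job done as asked, in the order asked, and still so for the second after the job is handed in, with the robot touching nothing.
It also fails if it takes over 72 s, if anything falls off the work surface, if the arm or the gripper's body presses on something with over 40 N, if the wrist force passes 120 N, or if a joint passes its speed limit or range.

ROBOT

A 6-joint arm with a two-finger parallel gripper is mounted at the origin on a cart in front of the work surface, level with it; the furniture and walls round the work are solid. World frame = base frame: x ahead of the robot, y to its left, z up, the work surface at z = 0. Lengths are in m, angles in rad, forces in N, time in s.
With the tool pointing down it reaches from about 0.325 to 1 m from the base axis. Payload 5.1 kg.
Tool frame: the origin (TCP) lies between the finger pads; the fingertips stand 17 mm ahead of it and the grasp point (between the pads) lies 2 mm behind it (bot.nose_length is the distance from the TCP to the fingertips, in m); z points along the fingers, y is the line along which they close (so a half turn about z gives the same grasp; the last joint's range is limited). The gripper opens to 85 mm and grips with 20 to 120 N. Pads are 22 mm wide; open, the fingers measure 114 mm over their backs; the gripper's body (76 mm by 85 mm) begins 54 mm behind the grasp point. The pads swing forward as they close: fully open they stand 13 mm farther back than shut.
Start: joints at [-1.433, 0.124, 1.65, -0, 1.367, -0.083], TCP at [0.142, -0.634, 0.248] pointing down, gripper open.
Joint ranges: [-2.61, 2.61], [-1.02, 2.33], [0.03, 2.71], [-1.35, 4.49], [0.32, 2.68], [-2.91, 2.91]. Speed limits (rad/s): [2.57, 2.57, 3.14, 3.14, 3.14, 3.14].

INTERFACE

Orientations are given as a unit quaternion [x, y, z, w].
In Python, from bench import bot, snapshot, camera_model, recognise, trace gives the robot as it stands. The module is installed in compiled form; this text tells all that it offers. Calls block until the motion is done:
- bot.movep(position, orientation): joint-space move of the TCP to a pose.
- bot.move_straight(position, frame=None, max_speed=0.15, f_stop=None): straight line of the TCP; frame=None keeps the orientation; max_speed is the mean speed in m/s. With f_stop (N) it stops when the force on the tool has changed by that much, and returns True; else False.
- bot.move_j(angles): joint-space move.
- bot.grip(opening): opening from 0.0 (shut) to 1.0 (fully open); the grip force is fixed at half the most; returns when the fingers have stopped.
- bot.dwell(seconds).
- bot.ik(position, orientation): joint angles nearest the present ones, or None.
- bot.read_state(): the state.
- snapshot(name): name is "scene" or "top" or "wrist"; returns the picture (420x560x3 uint8, blue, green, red); there is no depth.
- camera_model(name): a dict with "fov_y" (degrees; the focal length in pixels is half the picture's height over the tangent of half this angle, whatever the lens; pixels are square), "cx", "cy" (the principal point, pixels), "k1" (the pictures are not rectified: a ray, as slopes to the right and down, at radius r is drawn at 1 + k1 r^2 times it, then the intrinsics apply), "rvec" (rotation vector, rad) and "tvec" (3), from world to camera coordinates, as OpenCV has them; the wrist camera has in their place "T_tool_cam" (4x4, takes a point from camera to tool coordinates, whose origin is the TCP and whose axes are the flange's). Camera axes: x right, y down, z forward; pixel columns grow to the right and rows downward; lengths in m; the calibration is good to about 2 mm. A picture is of the moment at which its call begins: read the wrist's pose just before it. camera_model takes no time and is no camera call.
A pose or a line that the arm cannot do raises bot.MotionError and nothing moves.
- bot.finish_job(): hands the job in; it is judged then, once.
Trained networks look in the newest picture that a camera, given by its name, has taken for a name from the list of things; names that differ only in an ending like _2 or _b are one class to them, and where a whole thing is asked for, a point or a joint stands for the part that bears it (a point fixed in the world has none). Each returns a list of dicts, best first, with "score" (0 to 1); they miss things now and then, are a little off and sometimes report something else, mostly with a low value. They report only what shows in the picture. A call takes as long as a camera call. They do not tell look-alikes from the thing itself.
- recognise(camera, thing): "position" ([x, y, z] in m, in world coordinates, good to about 4 mm: the middle of the surface that is visible of it).
- trace(camera, thing): "mask" (420x560 bool, what is visible of it).
The state is a dict: "t": time; "joint_pos": joint angles; "joint_velocities": joint speeds; "joint_torque": joint torques, N m; "tcp_pos": TCP position; "eef_rot": TCP orientation; "force": force on the tool from outside, world axes, zero at the start; "moment": the same for the moment, N m; "finger_gap": opening from 0.0 (shut) to 1.0 (fully open); "finger_force": force on a finger pad.
Only numpy, scipy, OpenCV 4.12 (cv2) and the standard library are available. Lean on these libraries where they do the work, as an engineer would, in place of code of your own. Each camera call takes 0.05 s, during which the arm holds its last target. There are 200 camera calls.

## Working session

There is one attempt and no reset: what is moved stays moved. The work goes in short steps, each a Python script; the robot and the scene stay as the last script left them, time stands still between calls to the robot, and variables do not carry over. Pictures are saved under pics/ and viewed, at most 10 in all, crops included, and the job is handed in when it is done.

```bash
mkdir -p pics; python3 - <<'E'
from bench import bot, snapshot, camera_model, recognise, trace
import cv2, numpy as np
a=snapshot("scene"); b=snapshot("top")
cv2.imwrite("pics/s.png",a); cv2.imwrite("pics/t.png",b)
for c in ("scene","top"):
    print(c,camera_model(c))
    for n in ["module","dock_a","dock_b","dock_a_slot","dock_b_slot","dock_a_lever_left_knob","dock_b_lever_left_knob","nail_tin","sanding_block","offcut"]:
        print(n,[(np.round(d["position"],3).tolist(),round(d["score"],2)) for d in recognise(c,n)])
print(bot.read_state()["t"])
E
```

```text
scene {'fov_y': 54.509877844693314, 'cx': 275.481794652018, 'cy': 210.46921901757588, 'k1': -0.007899425685185308, 'rvec': array([ 1.1800196 , -2.42335864,  0.90488426]), 'tvec': array([0.29267428, 0.38797842, 0.93664194])}
module [([0.423, 0.127, 0.014], 0.94), ([0.55, 0.166, 0.084], 0.64), ([0.417, -0.21, 0.018], 0.57)]
dock_a [([0.566, -0.159, 0.042], 0.64), ([0.545, 0.165, 0.037], 0.6)]
dock_b [([0.566, -0.159, 0.042], 0.64), ([0.545, 0.165, 0.037], 0.6)]
dock_a_slot [([0.55, 0.159, 0.061], 0.84)]
dock_b_slot [([0.576, -0.16, 0.063], 0.74), ([0.544, 0.23, 0.116], 0.3)]
dock_a_lever_left_knob [([0.544, 0.228, 0.117], 0.57)]
dock_b_lever_left_knob []
nail_tin []
sanding_block []
offcut [([0.394, 0.254, 0.036], 0.85), ([0.543, 0.228, 0.12], 0.71), ([0.546, 0.162, 0.039], 0.64)]
top {'fov_y': 52.20775594933078, 'cx': 273.7803928789352, 'cy': 204.94310727250723, 'k1': -0.09811626184207276, 'rvec': array([ 2.21725721, -2.17145515,  0.11047772]), 'tvec': array([-0.07113982,  0.48973384,  1.02003466])}
module [([0.427, -0.218, 0.02], 0.91), ([0.553, 0.146, 0.084], 0.87), ([0.426, 0.12, 0.018], 0.87)]
dock_a [([0.583, -0.161, 0.048], 0.77), ([0.579, 0.15, 0.045], 0.74), ([0.555, 0.218, 0.091], 0.63), ([0.574, 0.154, 0.064], 0.26)]
dock_b [([0.583, -0.161, 0.048], 0.77), ([0.579, 0.15, 0.045], 0.74), ([0.555, 0.218, 0.091], 0.63), ([0.574, 0.154, 0.064], 0.26)]
dock_a_slot [([0.578, 0.155, 0.066], 0.59)]
dock_b_slot [([0.579, -0.17, 0.068], 0.63), ([0.576, -0.258, 0.081], 0.33)]
dock_a_lever_left_knob [([0.555, 0.222, 0.09], 0.55)]
dock_b_lever_left_knob [([0.553, -0.088, 0.076], 0.79)]
nail_tin [([0.388, -0.044, 0.009], 0.58), ([0.555, 0.218, 0.09], 0.26)]
sanding_block [([0.393, -0.373, 0.028], 0.62), ([0.579, -0.168, 0.065], 0.56)]
offcut [([0.404, 0.25, 0.031], 0.73)]
1.1
```

View pics/t.png

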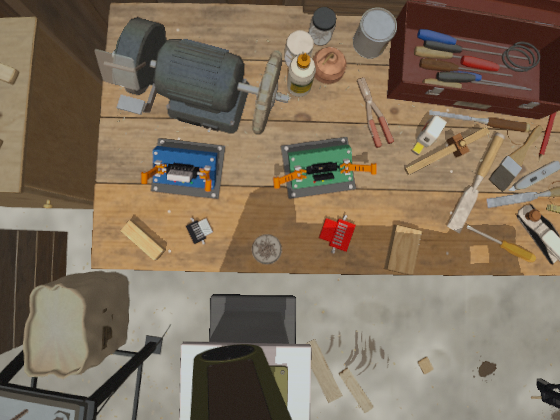

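View pics/s.png

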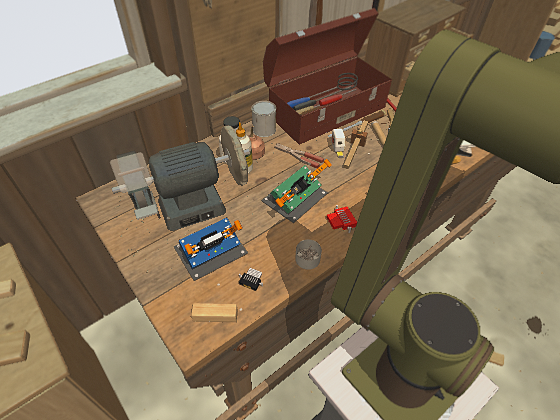

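The blue dock_a sits left at about (187,167) in the top view, with the black module in it. The green, empty dock_b is at (319,165), levers open. There is a small black decoy at (200,230), a red one at (337,235), the tin at (267,248), the offcut at (143,240) and the sanding block at (404,247). Next I'll take close wrist views.

```bash
cat > h.py <<'E'
from bench import bot, snapshot, camera_model, recognise, trace
import cv2, numpy as np
from scipy.spatial.transform import Rotation as R
def slotT(x,y,yaw):
    T=np.eye(4); T[:3,:3]=R.from_euler('ZY',[yaw,-np.pi/6]).as_matrix(); T[:3,3]=[x,y,0.055]; return T
# tool in slot frame: closing line along slot x, pointing into slot (flip = half turn)
def toolR(T,flip=False,grip='x',tilt=0.0):
    s=-1 if flip else 1
    M=np.array([[0,s,0],[s,0,0],[0,0,-1.]]).T if grip=='x' else np.array([[s,0,0],[0,-s,0],[0,0,-1.]]).T
    return R.from_matrix(T[:3,:3]@R.from_euler('x',tilt).as_matrix()@M)
def P(T,p): return T[:3,:3]@np.asarray(p,float)+T[:3,3]
def toolT(st):
    T=np.eye(4);T[:3,:3]=R.from_quat(st['eef_rot']).as_matrix();T[:3,3]=st['tcp_pos'];return T
def shot(name):
    st=bot.read_state(); im=snapshot("wrist"); cm=camera_model("wrist")
    Tc=toolT(st)@cm['T_tool_cam']; cv2.imwrite(f"pics/{name}.png",im); np.save(f"pics/{name}.npy",Tc); return im,Tc
def project(Tc,pts,cm):
    pc=(np.asarray(pts)-Tc[:3,3])@Tc[:3,:3]; s=pc[:,:2]/pc[:,2:]
    s=s*(1+cm['k1']*(s**2).sum(1,keepdims=True)); f=210/np.tan(np.radians(cm['fov_y'])/2)
    return s*f+[cm['cx'],cm['cy']]
E
python3 - <<'E'
from h import *
print(camera_model("wrist"))
for n,(x,y) in dict(wb=(.575,-.165),wa=(.565,.155)).items():
    T=slotT(x,y,0)
    for f in (False,True):
        q=bot.ik(P(T,[0,0,.22]),toolR(T,f).as_quat()); print(n,f,None if q is None else np.round(q,2))
    qs=[(bot.ik(P(T,[0,0,.22]),toolR(T,f).as_quat()),f) for f in (False,True)]
    qs=[(q,f) for q,f in qs if q is not None]; q,f=min(qs,key=lambda a:abs(a[0][5]))
    bot.movep(P(T,[0,0,.22]),toolR(T,f).as_quat()); shot(n)
    for k in ["dock_a_lever_left_knob","module","dock_a_slot","dock_a"]:
        print(k,[(np.round(d["position"],3).tolist(),round(d["score"],2)) for d in recognise("wrist",k)])
print(bot.read_state()["t"], bot.read_state()['force'])
E
```

```text
{'fov_y': 62.82549121494632, 'cx': 280.1937556099021, 'cy': 203.47302181684483, 'k1': -0.07517134011107215, 'T_tool_cam': array([[-4.93589130e-04, -9.45682501e-01, -3.25091315e-01,
         8.27192299e-02],
       [ 9.99999704e-01, -6.58773720e-04,  3.98047534e-04,
         8.65952540e-04],
       [-5.90588202e-04, -3.25091022e-01,  9.45682547e-01,
        -1.25325202e-01],
       [ 0.00000000e+00,  0.00000000e+00,  0.00000000e+00,
         1.00000000e+00]])}
wb False [-0.6  -0.53  2.27  0.35  0.99 -0.73]
wb True [-0.6  -0.53  2.27  0.35  0.99  2.41]
dock_a_lever_left_knob [([0.562, -0.155, 0.046], 0.73)]
module [([0.426, -0.21, 0.019], 0.65)]
dock_a_slot [([0.574, -0.254, 0.08], 0.55)]
dock_a [([0.562, -0.155, 0.046], 0.86)]
wa False [ 0.29 -0.57  2.29 -0.18  0.92  0.37]
wa True [ 0.29 -0.57  2.29 -0.18  0.92 -2.77]
dock_a_lever_left_knob [([0.542, 0.221, 0.117], 0.68)]
module [([0.547, 0.166, 0.099], 0.83), ([0.425, 0.125, 0.014], 0.59)]
dock_a_slot [([0.553, 0.16, 0.07], 0.77)]
dock_a [([0.548, 0.166, 0.044], 0.69), ([0.573, -0.098, 0.023], 0.58)]
4.8667 [-0.71629043 -0.21798902  1.18310526]
```

View pics/wb.png

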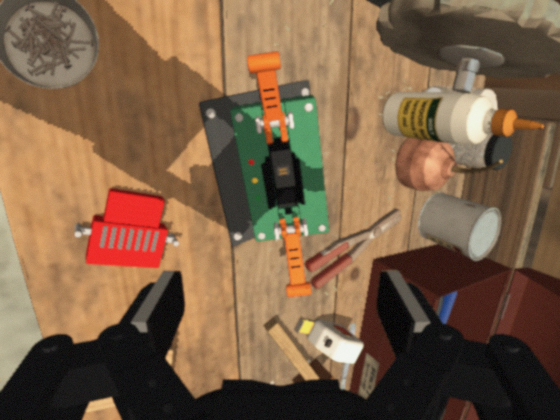

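View pics/wa.png

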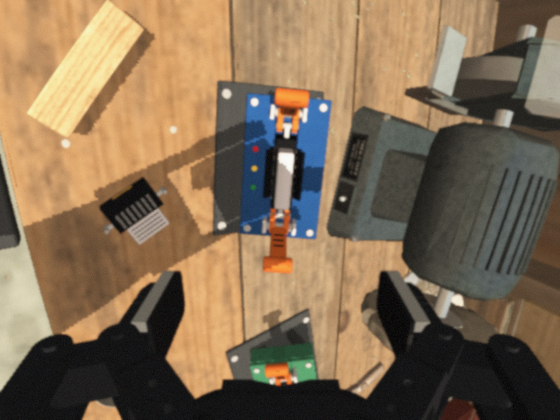

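wb: dock_b is empty, with knobs at (265,62) and (299,290). wa: dock_a holds the module, with its silver rib at (285,180) and knobs at (292,98) and (278,265). I'll zoom in for precise picks and take one closer shot of each dock.

```bash
python3 - <<'E'
from h import *
for n,(x,y,yaw) in dict(ca=(.560,.160,-.08),cb=(.572,-.163,.12)).items():
    T=slotT(x,y,yaw)
    p=P(T,[0,-0.03,.13]) if n=='ca' else P(T,[0,-.03,.13])
    bot.movep(p,toolR(T).as_quat()); im,Tc=shot(n)
    cr=im[20:320,150:550-10] if 0 else im[10:300,180:390]
    cv2.imwrite(f"pics/{n}z.png",cv2.resize(cr,None,fx=2,fy=2,interpolation=cv2.INTER_CUBIC))
a=cv2.imread("pics/caz.png");b=cv2.imread("pics/cbz.png")
m=np.hstack([a,b])[:, :]; print(m.shape)
cv2.imwrite("pics/cz.png",cv2.resize(m,(int(m.shape[1]*.95),int(m.shape[0]*.95))))
print(bot.read_state()["t"])
E
```

```text
(580, 840, 3)
6.7417
```

View pics/cz.png

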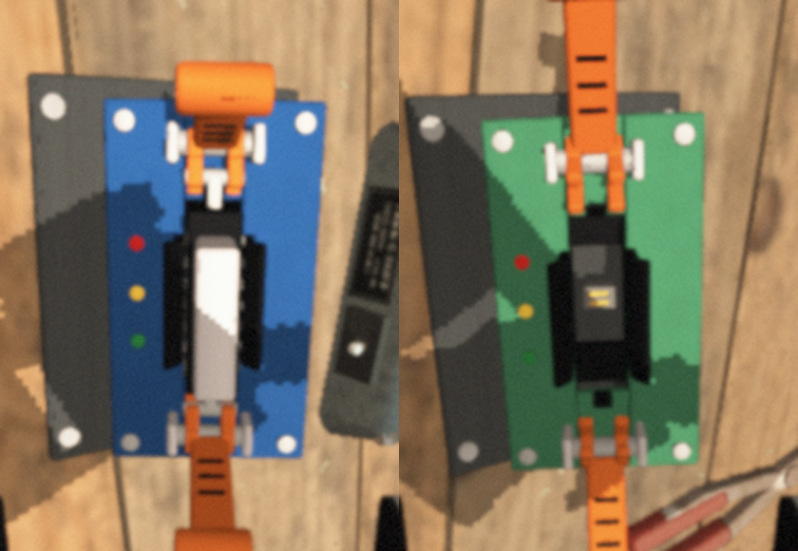

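The zoomed view shows dock_a with the module on the left and dock_b with its empty slot on the right, with deck screws and hinge bearings sharp in both. dock_a's screws are at (124,120), (306,122), (130,442) and (287,444). dock_b's are at (503,141), (685,133), (528,457) and (682,451). I'll fit poses to these.

```bash
cat > fit.py <<'E'
from h import *
from scipy.optimize import least_squares
cm=camera_model("wrist")
px={'a':[(124,120),(306,122),(130,442),(287,444),(174,143),(259,143),(172,433),(246,433),(217,400),(218.5,247)],
 'b':[(503,141),(685,133),(528,457),(682,451),(551,162),(638,159),(569,446),(642,444)]}
im={k:(np.array(v,float)-[399*(k=='b'),0])/1.9+[180,10] for k,v in px.items()}
Tc={k:np.load(f"pics/c{k}.npy") for k in 'ab'}
def model(k,p):
    o=0 if k=='a' else 3; l,h,s,b=p[6:10]
    q=[(l,s,.001),(h,s,.001),(l,-s,.001),(h,-s,.001),(-b,.058,.010),(b,.058,.010),(-b,-.058,.010),(b,-.058,.010)]
    if k=='a': q+=[(0,-.026,.055),(0,.026,.055)]
    T=slotT(*p[o:o+3]); return project(Tc[k],[P(T,a) for a in q],cm)
f=lambda p: np.concatenate([(model(k,p)-im[k]).ravel() for k in 'ab'])
r=least_squares(f,[.56,.16,-.08,.572,-.163,.12,-.045,.045,.07,.02],x_scale=.01,loss='soft_l1')
np.save('poses.npy',r.x); print(np.round(r.x,4)); print(np.round(f(r.x).reshape(-1,2),1).tolist())
E
python3 fit.py
```

```text
[ 0.5681  0.1542 -0.0939  0.5782 -0.1723  0.1685 -0.0343  0.0339  0.0662
  0.0156]
[[0.3, -0.6], [0.2, -0.3], [0.1, -0.2], [-0.2, -0.3], [-0.2, -0.7], [0.0, -0.0], [0.3, 0.3], [0.5, 0.7], [-0.9, 1.4], [0.3, 0.4], [-0.3, -0.1], [-0.1, 0.0], [-0.0, -0.5], [0.2, -0.3], [0.7, 0.1], [-0.1, -0.2], [-0.2, 0.8], [0.1, 0.4]]
```

```bash
cat >> h.py <<'E'
import os
if os.path.exists('poses.npy'):
    _p=np.load('poses.npy'); TA=slotT(*_p[:3]); TB=slotT(*_p[3:6])
def knob(s,j): a=.209+j; return np.array([0,s*(.058+.064*np.sin(a)),.010+.064*np.cos(a)])
UP=.005
def lever(T,s,j0,j1,n=4,f=30,clear=.045):
    q=toolR(T).as_quat(); k=knob(s,j0)+[0,0,UP]
    bot.grip(.6); bot.movep(P(T,k+[0,0,clear]),q)
    if bot.move_straight(P(T,k),max_speed=.12,f_stop=12): print('touch on approach',bot.read_state()['force']); return False
    bot.grip(0.); g=bot.read_state()['finger_gap']
    ok=True
    for j in np.linspace(j0,j1,n+1)[1:]:
        if bot.move_straight(P(T,knob(s,j)+[0,0,UP]),max_speed=.08,f_stop=f):
            print('stopped toward',round(j,2)); ok=False; break
    st=bot.read_state(); l=T[:3,:3].T@(st['tcp_pos']-T[:3,3]); 
    print('lever',s,'gap',round(g,3),'tcp in slot mm',np.round(l*1e3,1),'j~',round(np.arctan2(s*l[1]-.058,l[2]-UP-.010)-.209,3),'F',np.round(T[:3,:3].T@st['force'],1),'t',st['t'])
    bot.grip(.6); bot.move_straight(bot.read_state()['tcp_pos']+T[:3,2]*clear,max_speed=.2); return ok
E
python3 - <<'E'
from h import *
lever(TA,1,0,.4,2)
shot('l1'); print(bot.read_state()['t'])
E
```

```text
lever 1 gap 0.284 tcp in slot mm [ 0.2 95.5 68.7] j~ 0.401 F [-3.7  0.8  5.7] t 10.2667
11.0667
```

```bash
python3 - <<'E'
from h import *
if lever(TA,-1,0,.83,4) and lever(TA,1,.4,.83,2):
    T=TA; bot.movep(P(T,[0,-0.03,.14]),toolR(T).as_quat()); im,_=shot('l2')
    cv2.imwrite("pics/l2z.png",cv2.resize(im[0:300,150:420],None,fx=2,fy=2))
print(bot.read_state()['t'])
E
```

```text
lever -1 gap 0.284 tcp in slot mm [   0.4 -113.7   48.3] j~ 0.824 F [-3.2 -4.4  8.5] t 14.1333
lever 1 gap 0.287 tcp in slot mm [  0.2 115.   48.5] j~ 0.83 F [-4.   5.1  7.3] t 17.475
18.925
```

View pics/l2z.png

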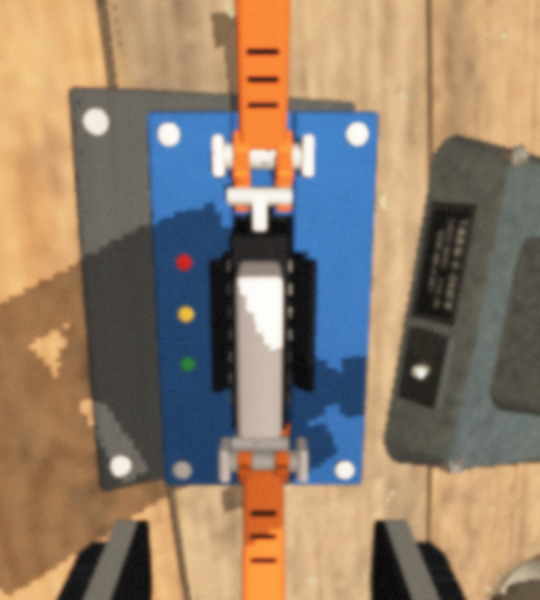

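The module is pried up with both levers open: its pins are clear at (260,195) and (260,443), and the rib is centred at (260,350). I'll check its y offset, then grasp and lift.

```bash
python3 - <<'E'
from h import *
cm=camera_model("wrist"); Tc=np.load("pics/l2.npy"); T=TA
pts=[(0,.046,.023),(0,-.046,.023),(0,.026,.067),(0,-.026,.067),(.007,0,.067),(-.007,0,.067)]
print(np.round((project(Tc,[P(T,p) for p in pts],cm)-[150,0])*2,0).tolist())
q=toolR(T).as_quat()
bot.movep(P(T,[0,0,.105]),q)
print(bot.move_straight(P(T,[0,0,.056]),max_speed=.12,f_stop=12))
bot.grip(0.); st=bot.read_state(); print(st['finger_gap'],st['finger_force'],np.round(T[:3,:3].T@st['force'],1))
print(bot.move_straight(P(T,[0,0,.16]),max_speed=.12,f_stop=25))
st=bot.read_state(); print(st['finger_gap'],st['finger_force'],np.round(T[:3,:3].T@st['force'],1),st['t'])
im,_=shot('g'); cv2.imwrite("pics/gz.png",im)
E
```

```text
[[264.0, 192.0], [264.0, 444.0], [265.0, 268.0], [264.0, 438.0], [288.0, 357.0], [241.0, 357.0]]
False
0.14817538774720065 59.87357497215271 [-0.6 -0.6  7.3]
False
0.14566301537727 60.3994882106781 [-1.1  0.2 -1.4] 21.225
```

View pics/gz.png

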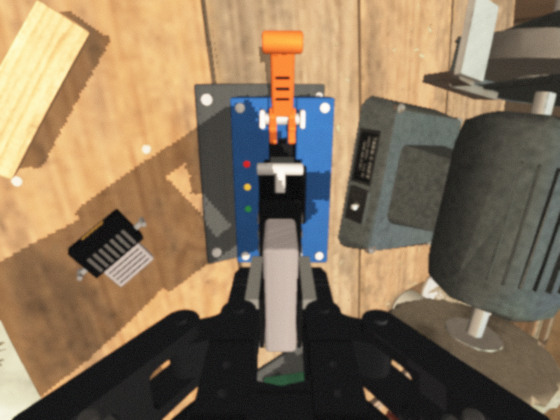

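The module is held straight in the gripper, with its rib at (280,285) and the far pin at (280,170), and is clear of dock_a. Now I'll carry it to dock_b and insert it.

```bash
python3 - <<'E'
from h import *
T=TB; q=toolR(T).as_quat()
bot.movep(P(T,[0,0.0005,.15]),q)
print(bot.move_straight(P(T,[0,0.0005,.100]),max_speed=.1,f_stop=12))
hit=bot.move_straight(P(T,[0,0.0005,.056]),max_speed=.03,f_stop=10)
st=bot.read_state(); l=T[:3,:3].T@(st['tcp_pos']-T[:3,3])
print(hit,np.round(l*1e3,1),np.round(T[:3,:3].T@st['force'],1),np.round(st['moment'],2),st['finger_gap'],st['t'])
im,_=shot('i'); cv2.imwrite("pics/iz.png",im)
E
```

```text
False
True [ 0.  -0.  58.9] [-0.1  0.4  4.6] [-0.19  0.2  -0.  ] 0.15034167525163955 24.5833
```

View pics/iz.png

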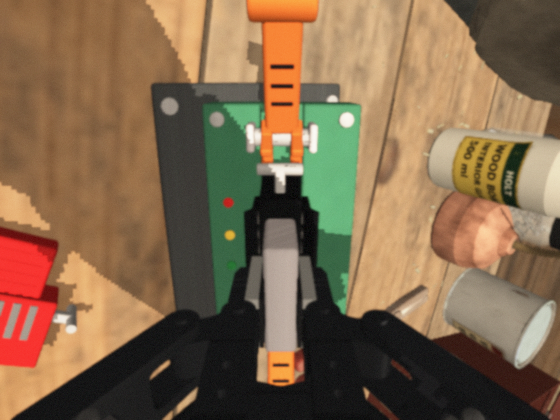

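The module is in the collar at z ≈ -4 mm with its pins on the feet. I'll release it and close the levers, alternating so it stays level.

```bash
python3 - <<'E'
from h import *
T=TB
bot.grip(.5); bot.move_straight(bot.read_state()['tcp_pos']+T[:3,2]*.05,max_speed=.15)
im,_=shot('r'); cv2.imwrite("pics/rz.png",im)
ok=lever(T,1,.815,.4,2)
print(ok, bot.read_state()['t'])
if ok: print(lever(T,-1,.815,.3,2), bot.read_state()['t'])
E
```

```text
lever 1 gap 0.286 tcp in slot mm [ 0.5 94.6 67.6] j~ 0.399 F [ 4.   0.7 -4.4] t 27.8417
True 28.5917
lever -1 gap 0.286 tcp in slot mm [  0.2 -89.   70.8] j~ 0.298 F [ 1.7  0.4 -3.5] t 31.2417
True 31.9917
```

```bash
python3 - <<'E'
from h import *
T=TB
print(lever(T,1,.4,.1,2,f=35)); print(lever(T,-1,.3,-.04,3,f=30)); print(lever(T,1,.1,-.04,2,f=30))
bot.movep(P(T,[0,-0.03,.16]),toolR(T).as_quat()); im,_=shot('e'); cv2.imwrite("pics/ez.png",cv2.resize(im[0:300,150:420],None,fx=2,fy=2))
cm=camera_model("wrist"); Tc=np.load("pics/e.npy")
pts=[knob(1,0),knob(-1,0),(0,.026,.055),(0,-.026,.055),(0,.046,.011),(0,-.046,.011)]
print(np.round((project(Tc,[P(T,p) for p in pts],cm)-[150,0])*2,0).tolist(),bot.read_state()['t'])
E
```

```text
lever 1 gap 0.28 tcp in slot mm [ 0.5 77.8 76.2] j~ 0.104 F [2.1 4.4 2.9] t 34.3833
True
lever -1 gap 0.28 tcp in slot mm [  0.3 -70.5  78.9] j~ -0.015 F [-1.5 -4.1  1.4] t 37.6917
True
lever 1 gap 0.279 tcp in slot mm [ 0.6 70.8 79.1] j~ -0.013 F [-1.3  9.5 13.6] t 40.6917
True
[[268.0, 105.0], [267.0, 544.0], [267.0, 256.0], [267.0, 406.0], [267.0, 190.0], [266.0, 417.0]] 42.0
```

View pics/ez.png

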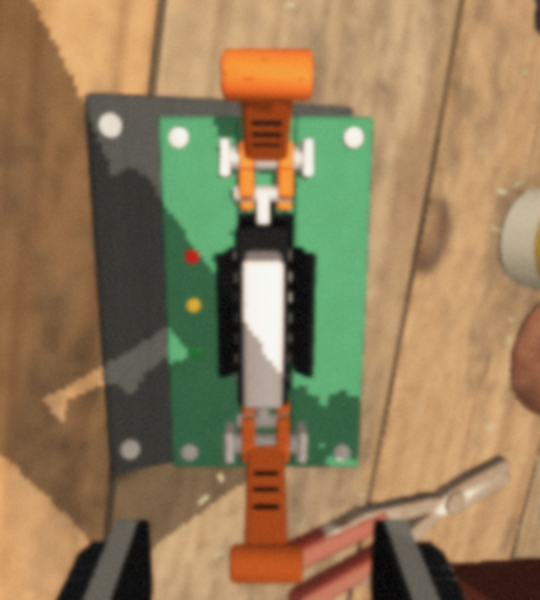

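```bash
python3 - <<'E'
from h import *
cm=camera_model("wrist")
Tc=np.load("pics/e.npy")
f=lambda Tc,T,s,j:(project(Tc,[P(T,knob(s,j))],cm)[0])
print('obs left 37.5, right 281.5')
for j in (0,.05,.1,.15,.2,.25): print(j,np.round(f(Tc,TB,1,j),1),np.round(f(Tc,TB,-1,j),1))
print('A locked ref: obs y',89/1.9+10,f(np.load("pics/ca.npy"),TA,1,0))
A=np.load("pics/wa.npy"); print('wa obs 98,265',f(A,TA,1,0),f(A,TA,-1,0))
E
```

```text
obs left 37.5, right 281.5
0 [283.9  52.4] [283.7 272. ]
0.05 [283.9  46.8] [283.7 275.4]
0.1 [283.9  41.3] [283.7 278.5]
0.15 [283.9  36. ] [283.7 281.4]
0.2 [283.9  30.8] [283.7 284. ]
0.25 [283.9  25.8] [283.7 286.4]
A locked ref: obs y 56.8421052631579 [298.85377054  56.55634798]
wa obs 98,265 [292.21779007  97.59695288] [277.7602386 264.092857 ]
```

Both levers stand at about 0.14 rad, so the knobs slipped in the pads. I'll push them home from outside with closed fingers.

```bash
cat >> h.py <<'E'
def push(T,s,z=.070,y0=.110,y1=.084,f=30):
    q=toolR(T).as_quat(); bot.grip(0.)
    bot.movep(P(T,[0,s*y0,z+.045]),q)
    if bot.move_straight(P(T,[0,s*y0,z]),max_speed=.12,f_stop=12): print('touch'); return
    h=bot.move_straight(P(T,[0,s*y1,z]),max_speed=.03,f_stop=f)
    st=bot.read_state(); l=T[:3,:3].T@(st['tcp_pos']-T[:3,3])
    print(s,h,np.round(l*1e3,1),np.round(T[:3,:3].T@st['force'],1),st['t'])
    bot.move_straight(P(T,[0,s*y0,z]),max_speed=.15); bot.move_straight(P(T,[0,s*y0,z+.045]),max_speed=.2)
def look(T,name):
    bot.movep(P(T,[0,-0.03,.16]),toolR(T).as_quat()); im,_=shot(name); cv2.imwrite(f"pics/{name}z.png",cv2.resize(im[0:300,150:420],None,fx=2,fy=2))
E
python3 - <<'E'
from h import *
push(TB,-1); push(TB,1); bot.grip(1.); look(TB,'e2'); print(bot.read_state()['t'])
cm=camera_model("wrist"); print([np.round((project(np.load("pics/e2.npy"),[P(TB,knob(s,j))],cm)[0]-[150,0])*2) for s in (1,-1) for j in (0,.1)])
E
```

```text
-1 False [  1.6 -87.5  71.8] [-1.8 -8.9  3.1] 44.5333
1 True [-0.  90.3 70.4] [2.1 6.6 3.9] 47.65
49.7833
[array([265., 106.]), array([265.,  84.]), array([265., 543.]), array([265., 556.])]
```

View pics/e2z.png

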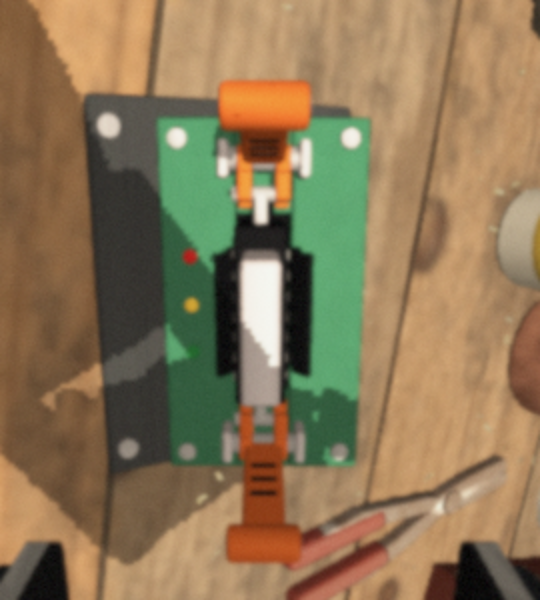

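Both knobs at (265,105) and (263,543) now match the predicted fully-inward positions (265,106) and (265,543), and the module is home. The gripper is clear, so I'm handing in.

```bash
python3 -c "
from h import *
bot.finish_job(); print(bot.read_state()['t'])"
```

```text
the job is handed in; nothing more can be done
the job is handed in; nothing more can be done
```

The module is out of the blue dock and locked in the green one, with both of that dock's levers fully inward by the last picture; I handed in at about 50 s of the 72 s and sent no moves near the tin, sanding block or offcut, though I did not re-check where they stand.

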